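# Seat the welded saddle on the bar and hold the test gauge on its marked spot

## Task

Pick up the steel saddle bracket with the sloping seat and set it astride the square bar of the stand, fully down and not dropped, and let go of it. Then take the hand gauge out of its holder and hold its sprung tip inside the ring marked on the sloping seat, the gauge square to that face and pressed gently, so that the tip gives a little but is not pushed to its stop. Finish while still holding the gauge there, and leave the other things on the table where they are.

Things in the scene. Friction and masses are not known exactly. Their poses are not given: they have to be found in the camera images.
- saddle: Loose steel bracket, 0.55 kg: upside-down U channel (open below and at the ends) with a sloping seat on top; 80 mm long (y), 47 wide (x), walls 5. Origin: centre of the underside, level with the feet of its legs. Gap between legs 37 wide, 42 deep. Grip the legs' outer faces high, z 30 to 45. Seat slopes 20 deg, top at z 52 on the -x side, 69 on the +x side. May sit on the bar either way round.
- saddle_web (a point): Point on the saddle: centre of the underside of its web, 42 mm above its feet; this rests on the top of the bar. Axes as the saddle.
- spot (a point): Marked spot: centre of a dark drawn ring 20 mm across on the sloping seat, at x -0.9, y -18, z 60.6 mm in the saddle's frame. z points square out of the sloping face, y along the saddle's y, x up the slope.
- stand: Fixed stand. Square steel bar 30 by 30 mm, 250 long (y), edges rounded 3 mm, top 85 mm above the table, underside 55. Posts as wide as the bar under its ends (y -113 and +113), on feet 84 (x) by 36 (y), 17 high with bolts, joined by an 8 mm high strip 40 wide. Origin: on the table under the middle of the bar.
- bar_top (a point): Point on the stand: middle of the top face of the square bar. y runs along the bar, z up.
- holder: Fixed gauge holder: aluminium block 64 by 64 mm, 62 high, on a thin 90 mm square foot; the gauge stands in a vertical hole 22 mm wide in its middle. Origin: centre of the underside.
- gauge: Loose hand gauge, 0.19 kg, standing nose down in the holder. Handle: white box 28 (x) by 36 (y), 95 mm tall, dark display on its +x face; grip any sides. Origin: centre of the handle's underside, which rests on the holder's top; z along the gauge, away from the tip. Below: nose 18 mm thick to z -30, cone to z -40 (12 thick), sprung tip to z -54. Lift over 54 mm to clear the holder.
- tip (a point): Ball end of the gauge's sprung tip (7 mm thick), on the gauge's axis, at z -54 mm in the gauge's frame when free; moves with the tip. Axes as the gauge.
- gauge_tip (a joint): How far the sprung tip is pushed into the gauge, in m: 0 free, 0.008 at its stop. It starts to give at 1.5 N and needs 0.5 N more per mm (5.5 N at the stop).
- channel: Bystander, loose: plain steel channel offcut with a flat top, 54 by 100 mm, 40 mm high, standing on its legs. Origin: centre of the underside.
- magnet: Bystander, loose: L-shaped grey corner magnet for welding, arms 90 mm, 22 mm high with a 12 mm knob on the corner. Origin: near the inside corner, on the table.
- brush: Bystander, loose: wooden wire brush, 250 mm long (its x), 26 mm wide, 30 mm high. Origin: about its middle, on the table.
- block: Bystander, loose: steel setup block, 76 by 51 by 25 mm. Origin: centre of the underside.
- square: Bystander, loose: engineer's square, dark stock 100 mm (its y) and steel blade 160 mm (its x). Origin: outer corner region, on the table.
- can: Bystander, loose: grey spray can, 52 mm wide, 116 mm high. Origin: centre of the underside.
Mind the look-alikes: they are no part of the job. Leave any pink or red look-alike of the holder alone.

How it is judged:
On the way:
1. the saddle sits astride the bar, fully down, and is let go (z of saddle_web in the frame of bar_top between -0.003 and 0.003 m and x of saddle_web in the frame of bar_top between -0.006 and 0.006 m and y of saddle_web in the frame of bar_top between -0.105 and 0.105 m and angle between saddle's own z axis and vertical below 0.07 rad and contact force between the fingers and saddle below 0.3 N and linear speed of saddle below 0.02 m/s), for 0.2 s.
At the end, for the whole second after the job is handed in: The saddle, let go, is fully down on the bar (web within 3 mm of the bar top, 6 mm of its middle line, level within 4 deg). The gauge is held in the fingers only, tip within 8 mm of the ring centre, within 8 deg of square to the seat, pressing 0.8 to 8 N, tip pushed in 0.5 to 7.4 mm, all at rest (all of step 1 and distance between tip and spot below 0.008 m and angle between the z axis of gauge and the z axis of spot, either way round below 0.14 rad and angle between gauge's own z axis and vertical below 0.8 rad and contact force between gauge and saddle between 0.8 and 8 N and value of joint gauge_tip between 0.0005 and 0.0074 m and contact force between the fingers and gauge above 1 N and contact force between gauge and stand below 0.1 N and contact force between gauge and holder below 0.1 N and linear speed of gauge below 0.02 m/s); the arm keeps its last pose, push and grip.
It fails at once if the saddle or the gauge is dropped (moves faster than 0.5 m/s out of the fingers) ((contact force between the fingers and saddle below 0.05 N and linear speed of saddle above 0.5 m/s) or (contact force between the fingers and gauge below 0.05 N and linear speed of gauge above 0.5 m/s)).
It fails at once if the gauge is pressed on the saddle with more than 15 N (contact force between gauge and saddle above 15 N).
It fails at once if another thing on the table is shifted by more than 25 mm (distance of any of channel, magnet, brush, block, square, can from where it was at the start of the episode above 0.025 m).
It also fails if it takes over 59 s, if anything falls off the work surface, if the arm or the gripper's body presses on something with over 40 N, if the wrist force passes 120 N, or if a joint passes its speed limit or range.

## Robot

A 6-joint arm with a two-finger parallel gripper is mounted at the origin on the work surface. World frame = base frame: x ahead of the robot, y to its left, z up, the work surface at z = 0. Lengths are in m, angles in rad, forces in N, time in s.
With the tool pointing down it reaches from about 0.375 to 0.9 m from the base axis. Payload 3.1 kg.
Tool frame: the origin (TCP) lies midway between the tips of the shut fingers; the grasp point (between the pads) lies 19 mm behind it (grasp_offset is the distance from the TCP to the grasp point, in m); z points along the fingers, y is the direction in which the jaws open and shut (so a half turn about z gives the same grasp; the last joint's range is limited). The gripper opens to 87 mm and grips with 3 to 60 N. Pads are 19 mm wide; open, the fingers measure 117 mm over their backs; the gripper's body (75 mm by 190 mm) begins 51 mm behind the grasp point.
Start: joints at [1.028, 0.527, 1.433, -0, 1.181, -0.178], TCP at [0.223, 0.584, 0.223] pointing down, gripper open.
Joint ranges: [-3.08, 3.08], [-0.75, 2.2], [0.22, 2.44], [-1.43, 4.57], [0, 2.65], [-2.85, 2.85]. Speed limits (rad/s): [2.79, 2.79, 3.14, 3.14, 3.14, 3.14].

## Interface

Orientations are given as a unit quaternion [w, x, y, z].
In Python, from workcell import * gives the robot as it stands. Calls block until the motion is done:
- move_ptp(position, orientation): joint-space move of the TCP to a pose.
- line_to(position, velocity=0.15, frame=None, contact_N=None): straight line of the TCP; frame=None keeps the orientation; velocity is the mean speed in m/s. With contact_N (N) it stops when the force on the tool has changed by that much, and returns True; else False.
- movej(angles): joint-space move.
- grip(opening, effort=None): finger opening in m; effort is the grip in N (None keeps the last); returns when the fingers have stopped.
- sleep(seconds).
- inverse_kinematics(position, orientation): joint angles nearest the present ones, or None.
- snapshot(name): name is "scene" or "top" or "wrist"; returns a dict with "image" (420x560x3 uint8, blue, green, red), "fx", "fy", "cx", "cy" (pixels), "origin" and "orientation" of the camera in the world; the wrist camera has in their place "tool_from_camera" (4x4, takes a point from camera to tool coordinates, whose origin is the TCP and whose axes are the flange's). Camera axes: x right, y down, z forward; pixel columns grow to the right and rows downward; lengths in m; the calibration is good to about 2 mm. A picture is of the moment at which its call begins: read the wrist's pose just before it. There is no depth.
A pose or a line that the arm cannot do raises Unreachable and nothing moves.
- job_done(): hands the job in, once; it reports no verdict.
Trained networks look in a picture, given as the dict that the camera call returned (one of the last four; its "shot" number tells which), for a name from the list of things; names that differ only in an ending like _2 or _b are one class to them, and where a whole thing is asked for, a point or a joint stands for the part that bears it (a point fixed in the world has none). Each returns a list of dicts, best first, with "p" (0 to 1); they miss things now and then, are a little off and sometimes report something else, mostly with a low value. They report only what shows in the picture. A call takes as long as a camera call. They do not tell look-alikes from the thing itself.
- regions_of(picture, query): "mask" (420x560 bool, what is visible of it) and "xy" ([column, row] in pixels, amid what is visible of it).
Readings, each from a call of its own:
- get_t(): time.
- get_joint_positions(): joint angles.
- get_joint_velocities(): joint speeds.
- get_tau(): joint torques, N m.
- get_tcp_pos(): TCP position.
- get_tcp_rot(): TCP orientation.
- get_contact_force(): force on the tool from outside, world axes, zero at the start.
- get_ft_torque(): the same for the moment, N m.
- get_gripper_width(): finger opening in m.
Only numpy, scipy, OpenCV 4.12 (cv2) and the standard library are available. Lean on these libraries where they do the work, as an engineer would, in place of code of your own. Each camera call takes 0.05 s, during which the arm holds its last target.

## Working session

There is one attempt and no reset: what is moved stays moved. The work goes in short steps, each a Python script; the robot and the scene stay as the last script left them, time stands still between calls to the robot, and variables do not carry over. Pictures are saved under pics/ and viewed, and the job is handed in when it is done.

```bash
ls; mkdir -p pics
python3 - <<'E'
from workcell import *
import cv2
for n in ("scene","top","wrist"):
    s=snapshot(n); cv2.imwrite(f"pics/{n}0.png",s["image"])
    print(n,{k:v for k,v in s.items() if k!="image"})
    if n!="wrist":
        for q in ("saddle","stand","holder","gauge","spot"):
            for r in regions_of(s,q): print(q,round(r["p"],2),r["xy"],r["mask"].sum())
print(get_t())
E
```

```text
pics
scene {'fx': 385.2754272190258, 'fy': 385.2754272190258, 'cx': 285.95727270748023, 'cy': 208.3125871427668, 'origin': array([ 1.0307475 , -0.43677861,  0.93761141]), 'orientation': array([-0.2947033 ,  0.856048  ,  0.39905171, -0.14522228]), 'shot': 1}
saddle 0.64 [338.9, 155.6] 525
stand 0.76 [288.6, 230.2] 2451
holder 0.96 [181.2, 246.9] 916
holder 0.92 [154.8, 207.9] 710
holder 0.75 [117.1, 245.5] 1066
gauge 0.81 [170.3, 226.5] 446
spot 0.83 [341.4, 155.5] 553
top {'fx': 514.7234431966116, 'fy': 514.7234431966116, 'cx': 272.188910423342, 'cy': 204.40960483362957, 'origin': array([ 0.16207445, -0.01697836,  1.71394411]), 'orientation': array([-0.07498884,  0.70379726, -0.70222194,  0.07700936]), 'shot': 2}
saddle 0.94 [174.9, 237.2] 441
stand 0.77 [275.2, 201.9] 1404
stand 0.66 [177.3, 233.9] 438
holder 0.83 [347.0, 300.6] 778
holder 0.67 [352.1, 255.4] 567
holder 0.63 [376.9, 177.7] 583
holder 0.61 [394.3, 286.4] 800
holder 0.55 [243.2, 142.8] 335
holder 0.47 [271.7, 203.1] 1434
gauge 0.49 [373.3, 175.9] 569
gauge 0.48 [360.2, 253.9] 190
spot 0.91 [177.2, 239.1] 435
wrist {'fx': 317.9977467302072, 'fy': 317.9977467302072, 'cx': 276.0746163218189, 'cy': 210.59663787850425, 'tool_from_camera': array([[-6.22358722e-04, -9.63470207e-01, -2.67814810e-01,
         7.30866027e-02],
       [ 9.99999491e-01, -8.12174764e-04,  5.97979559e-04,
         4.27768753e-04],
       [-7.93647920e-04, -2.67814302e-01,  9.63470223e-01,
        -1.61127246e-01],
       [ 0.00000000e+00,  0.00000000e+00,  0.00000000e+00,
         1.00000000e+00]]), 'shot': 3}
0.65
```

View pics/scene0.png

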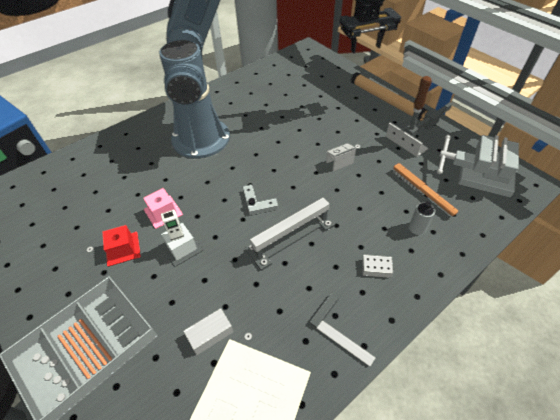

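View pics/top0.png

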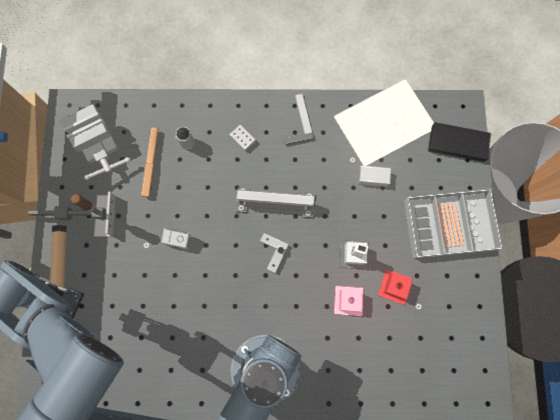

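View pics/wrist0.png

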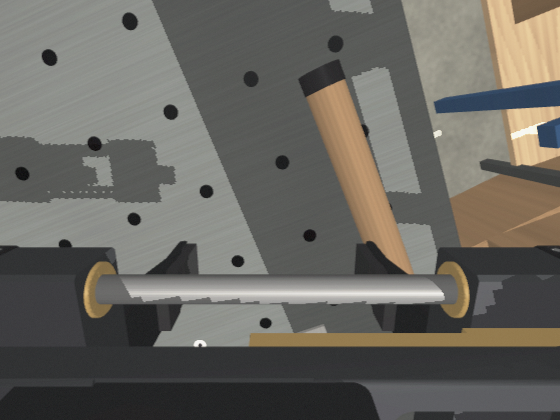

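The scene image shows the saddle at about (341,156), the stand bar at (289,226), and the gauge in its grey holder at (172,226). In the top image they are at (176,239), (275,200) and (355,254). The pink and red holders are separate from these. Next I'll triangulate roughly and move the wrist camera over the saddle.

```bash
cat > h.py <<'E'
from workcell import *
import numpy as np, cv2
from scipy.spatial.transform import Rotation as R
def rot(q): return R.from_quat(np.roll(q,-1))
def quat(r): return np.roll(r.as_quat(),1)
def cam(s,tp=None,tq=None):
    if "origin" in s: return np.array(s["origin"]), rot(s["orientation"]).as_matrix()
    T=np.eye(4);T[:3,:3]=rot(tq).as_matrix();T[:3,3]=tp
    T=T@s["tool_from_camera"]; return T[:3,3],T[:3,:3]
def ray(s,C,uv):
    o,M=C; d=M@np.array([(uv[0]-s["cx"])/s["fx"],(uv[1]-s["cy"])/s["fy"],1]); return o,d/np.linalg.norm(d)
def at_z(s,C,uv,z):
    o,d=ray(s,C,uv); return o+d*(z-o[2])/d[2]
def proj(s,C,P):
    o,M=C; p=(np.atleast_2d(P)-o)@M; return p[:,:2]/p[:,2:]*[s["fx"],s["fy"]]+[s["cx"],s["cy"]]
def tri(rays):
    A=0;b=0
    for o,d in rays:
        Q=np.eye(3)-np.outer(d,d);A=A+Q;b=b+Q@o
    return np.linalg.solve(A,b)
def wshot(name):
    tp,tq=np.array(get_tcp_pos()),np.array(get_tcp_rot()); s=snapshot("wrist"); cv2.imwrite(f"pics/{name}.png",s["image"]); return s,cam(s,tp,tq)
def down(yaw): # tool z down, tool y axis direction at angle yaw from world x
    y=np.array([np.cos(yaw),np.sin(yaw),0]);z=np.array([0,0,-1.]);x=np.cross(y,z)
    return quat(R.from_matrix(np.c_[x,y,z]))
E
python3 - <<'E'
from h import *
a=snapshot("scene");b=snapshot("top");ca,cb=cam(a),cam(b)
for n,u,v in (("saddle",(341,152),(177,239)),("bar +y end",(327,206),(239,197)),("bar -y end",(256,246),(313,204)),("gauge top",(170,215),(359,247))):
    print(n,tri([ray(a,ca,u),ray(b,cb,v)]).round(3), at_z(b,cb,v,.06).round(3))
print(rot(get_tcp_rot()).as_matrix().round(3), get_tcp_pos(),get_gripper_width())
E
```

```text
saddle [0.413 0.293 0.046] [0.408 0.287 0.06 ]
bar +y end [0.554 0.093 0.053] [0.549 0.088 0.06 ]
bar -y end [ 0.53  -0.15   0.054] [ 0.526 -0.156  0.06 ]
gauge top [ 0.371 -0.288  0.153] [ 0.384 -0.302  0.06 ]
[[-0.934  0.357  0.   ]
 [ 0.357  0.934  0.   ]
 [ 0.     0.    -1.   ]] [0.22294837 0.58385929 0.22259104] 0.08688983343415786
```

Run:
```python
from h import *
q=down(np.deg2rad(90))
for i,p in enumerate([(0.47,0.33,0.24),(0.47,0.23,0.24)]):
    move_ptp(p,q); s,C=wshot(f"sad{i}")
    for n in ("saddle","spot"):
        for r in regions_of(s,n): print(i,n,round(r["p"],2),r["xy"],r["mask"].sum())
    print(proj(s,C,[.41,.29,.05]),get_t())
```

```text
0 spot 0.97 [245.2, 144.2] 3515
[[237.66226821 135.12861612]] 2.2333
1 saddle 0.75 [335.8, 140.9] 3484
1 spot 0.92 [338.4, 142.9] 3452
[[331.29380456 134.3812769 ]] 2.8667
```

```bash
python3 -c "
import cv2,numpy as np
a=cv2.imread('pics/sad0.png');b=cv2.imread('pics/sad1.png')
cv2.imwrite('pics/sadc.png',cv2.resize(np.vstack([a[:250],b[:250]]),None,fx=1.2,fy=1.2))"
```

```text
(no output)
```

View pics/sadc.png

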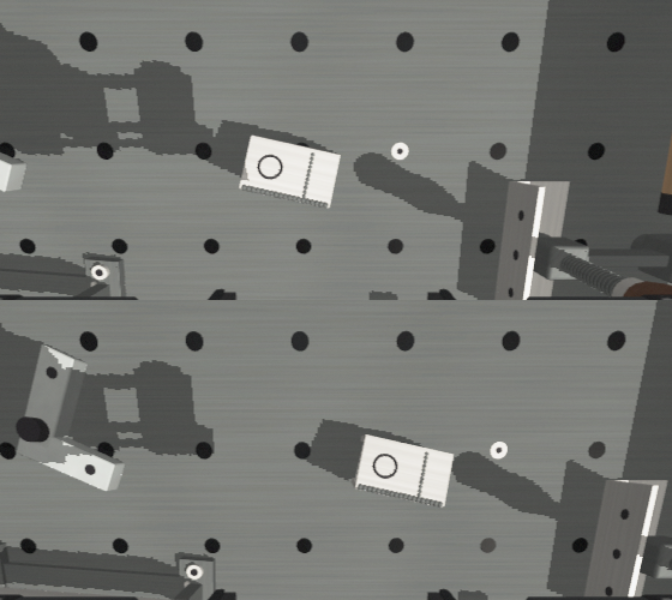

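```bash
python3 -c "
import cv2,numpy as np
a=cv2.imread('pics/sad0.png')[95:185,185:300];b=cv2.imread('pics/sad1.png')[95:185,280:395]
cv2.imwrite('pics/sadz.png',cv2.resize(np.hstack([a,b]),None,fx=3.4,fy=3.4,interpolation=cv2.INTER_CUBIC))"
```

```text
(no output)
```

View pics/sadz.png

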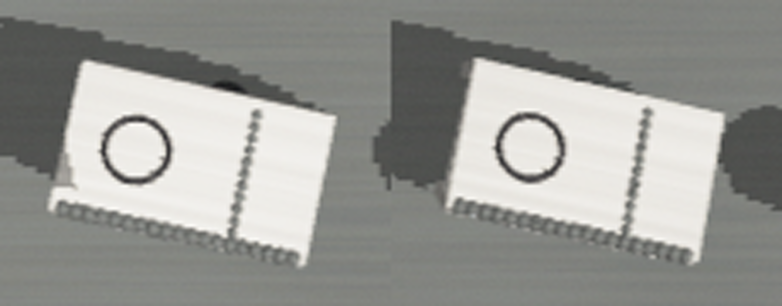

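The two views show the saddle's white seat with the ring towards −y (view 0 at (225,139), view 1 at (321,138)). A dark bead runs along the +x edge. Next I'll fit the pose.

Run:
```python
from h import *
from scipy.optimize import least_squares
q=down(np.deg2rad(90)); s=snapshot("wrist")
Cs=[cam(s,np.array(p),q) for p in [(0.47,0.33,0.24),(0.47,0.23,0.24)]]
print(get_tcp_pos())
obs=[np.array([(209.1,112.6),(283.8,128.8),(274.1,173.2),(199.7,156.2),(225,138.8)]),np.array([(304.4,112.1),(377.9,128.2),(370,172.9),(296.5,155.9),(321.2,138.2)])]
for o in range(5): print(tri([ray(s,Cs[i],obs[i][o]) for i in (0,1)]).round(4))
M=np.array([(-23.5,-40,52),(-23.5,40,52),(23.5,40,69),(23.5,-40,69),(-.9,-18,60.6)])/1000
def pts(v): return R.from_euler("z",v[3]).apply(M)+v[:3]
f=lambda v:np.r_[[proj(s,Cs[i],pts(v))-obs[i] for i in (0,1)]].ravel()
for free in (1,0):
    g=(lambda v:f(v)) if free else (lambda v:f([v[0],v[1],0,v[2]]))
    r=least_squares(g,[.41,.29,0,0] if free else [.41,.29,0],loss="soft_l1"); print(r.x.round(4),np.rad2deg(r.x[-1]),r.fun.reshape(2,5,2).round(1).tolist())
```

```text
[0.47009599 0.23118919 0.24008048]
[0.3872 0.2603 0.052 ]
[0.4036 0.3388 0.0521]
[0.4483 0.3285 0.0712]
[0.4308 0.2517 0.0695]
[0.4135 0.2775 0.0626]
[ 0.4178  0.2949 -0.001  -0.2105] -12.060604966363067 [[[0.5, -0.9], [0.1, -0.7], [0.6, 0.3], [-0.3, 1.3], [0.4, -0.7]], [[0.3, -0.4], [-0.2, -0.1], [-0.3, 0.5], [-0.9, 1.6], [-0.4, -0.1]]]
[ 0.4178  0.2949 -0.2104] -12.056319162116868 [[[0.3, -0.9], [0.1, -0.7], [0.6, 0.4], [-0.6, 1.4], [0.3, -0.7]], [[0.3, -0.5], [0.1, -0.2], [-0.1, 0.6], [-0.8, 1.6], [-0.3, -0.1]]]
```

Residuals are under 2 px and the fitted height is right at z≈0. The saddle is at (0.418, 0.295), yaw −12.1°. Next come the stand and the gauge.

Run:
```python
from h import *
import pickle
q=down(np.deg2rad(90));D={}
for n,ps in (("bar",[(0.61,0.03,0.25),(0.61,-0.09,0.25)]),("gau",[(0.43,-0.23,0.30),(0.43,-0.33,0.30)])):
  for i,p in enumerate(ps):
    move_ptp(p,q); sleep(.1); s,C=wshot(f"{n}{i}"); D[n,i]=(s,C)
    for k in (("stand",) if n=="bar" else ("gauge","holder")):
        for r in regions_of(s,k): print(n,i,k,round(r["p"],2),r["xy"],r["mask"].sum())
print(get_t()); pickle.dump(D,open("d.pkl","wb"))
a,b=[cv2.imread(f'pics/bar{i}.png')[:260] for i in (0,1)]
cv2.imwrite('pics/barc.png',cv2.resize(np.vstack([a,b]),None,fx=1.1,fy=1.1))
a,b=[cv2.imread(f'pics/gau{i}.png')[:260] for i in (0,1)]
cv2.imwrite('pics/gauc.png',cv2.resize(np.vstack([a,b]),None,fx=1.1,fy=1.1))
```

```text
bar 0 stand 0.96 [212.1, 127.0] 10883
bar 1 stand 0.94 [332.1, 128.8] 10307
gau 0 gauge 0.67 [212.4, 134.1] 1448
gau 0 holder 0.79 [241.8, 121.3] 3050
gau 0 holder 0.71 [244.6, 26.8] 3300
gau 1 gauge 0.85 [311.0, 138.0] 1299
gau 1 holder 0.63 [291.6, 121.1] 2939
gau 1 holder 0.6 [198.9, 46.6] 5705
6.7417
```

View pics/barc.png

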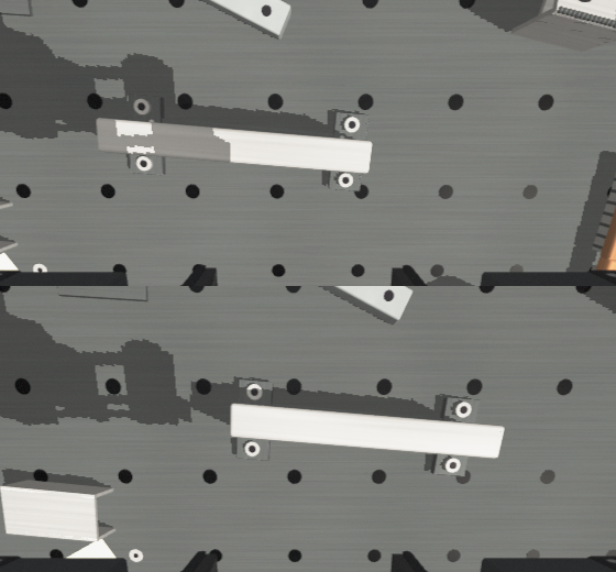

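View pics/gauc.png

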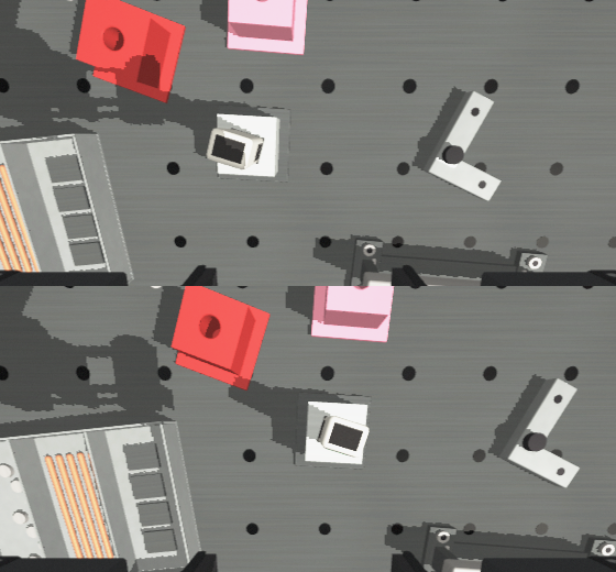

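The bar shows in both views (view 0 spans about (88,110)–(338,155) px). The gauge is in the grey holder at (212,135) and (312,138) px. I'll zoom in to get the corners.

Run:
```python
import cv2,numpy as np
z=lambda n,r0,r1,c0,c1,f:cv2.resize(cv2.imread(f'pics/{n}.png')[r0:r1,c0:c1],None,fx=f,fy=f,interpolation=cv2.INTER_CUBIC)
cv2.imwrite('pics/barz.png',np.vstack([z('bar0',95,170,80,345,3),z('bar1',95,170,200,465,3)]))
cv2.imwrite('pics/gauz.png',np.hstack([z('gau0',95,170,180,270,4),z('gau1',95,170,260,350,4)]))
```

```text
(no output)
```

View pics/barz.png

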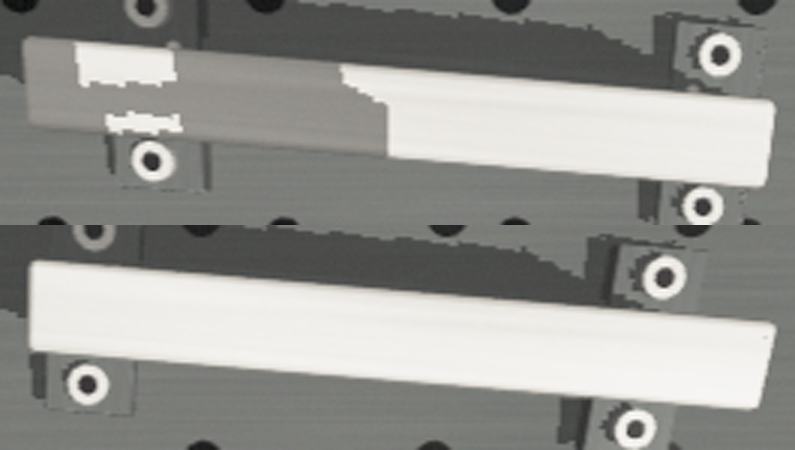

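View pics/gauz.png

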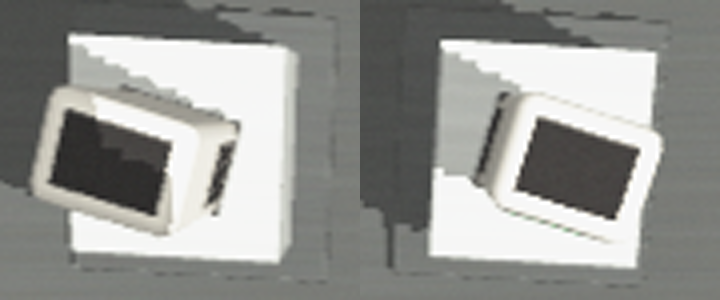

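Run:
```python
from h import *
import pickle
from scipy.optimize import least_squares
D=pickle.load(open("d.pkl","rb"))
def fit(n,obs,M,v0,fixz=None):
    S=[D[n,i] for i in (0,1)]
    print(n,[tri([ray(*S[i],obs[i][k]) for i in (0,1)]).round(4).tolist() for k in range(4)])
    P=lambda v:R.from_euler("z",v[3]).apply(M)+v[:3]
    for fz in (None,fixz):
        X=(lambda v:v) if fz is None else (lambda v:np.r_[v[:2],fz,v[3]])
        r=least_squares(lambda v:np.r_[[proj(*S[i],P(X(v)))-obs[i] for i in (0,1)]].ravel(),v0,loss="soft_l1",x_scale=[.01,.01,.01,.1])
        print(X(r.x).round(4),np.rad2deg(r.x[3]).round(2),r.fun.reshape(2,4,2).round(1).tolist())
Z=lambda o,f,off:np.array(o)/f+off
b0=Z([(22,38),(776,100),(768,186),(27,122)],3,[80,95]);b1=Z([(31,36),(776,99),(757,184),(31,124)],3,[200,95])
h=np.array([(-15,-125,0),(-15,125,0),(15,125,0),(15,-125,0)])/1000
fit("bar",[b0,b1],h,[.54,-.03,.085,0],.083)
g0=Z([(57,86),(203,122),(170,236),(33,194)],4,[180,95]);g1=Z([(161,91),(303,133),(274,242),(132,203)],4,[260,95])
h=np.array([(-14,-18,0),(-14,18,0),(14,18,0),(14,-18,0)])/1000
fit("gau",[g0,g1],h,[.37,-.29,.157,0],.157)
h0=Z([(68,34),(290,47),(282,262),(72,258)],4,[180,95]); h1=Z([(80,41),(296,55),(277,267),(70,255)],4,[260,95])
h=np.array([(-32,-32,0),(-32,32,0),(32,32,0),(32,-32,0)])/1000
fit("gau",[h0,h1],h,[.37,-.29,.062,0],.062)
```

```text
bar [[0.5225, -0.1525, 0.0836], [0.5421, 0.0954, 0.0814], [0.5707, 0.0947, 0.0787], [0.5498, -0.1535, 0.0864]]
[ 0.5464 -0.03    0.0811 -0.0795] -4.55 [[[0.4, -1.0], [0.4, -0.4], [-0.8, 0.9], [1.0, 2.1]], [[-0.5, -1.1], [0.4, -1.1], [-0.1, 0.6], [-1.2, 0.7]]]
[ 0.5464 -0.0299  0.083  -0.0796] -4.56 [[[-0.6, -1.0], [0.9, -0.3], [-0.4, 1.2], [0.1, 2.2]], [[-0.7, -1.1], [1.6, -1.0], [1.1, 0.9], [-1.5, 0.8]]]
gau [[0.353, -0.3055, 0.1501], [0.3619, -0.2716, 0.1499], [0.387, -0.279, 0.1595], [0.3781, -0.3121, 0.1532]]
[ 0.3703 -0.292   0.1499 -0.2637] -15.11 [[[-0.3, -1.3], [0.7, 0.2], [2.4, 0.6], [-0.0, 1.1]], [[-0.3, -0.9], [0.7, -1.1], [-1.0, 0.5], [-1.2, 0.4]]]
[ 0.37   -0.2919  0.157  -0.271 ] -15.53 [[[-1.9, -1.9], [-0.1, 0.1], [1.3, 1.1], [-1.9, 1.2]], [[0.6, -1.5], [2.4, -1.1], [0.3, 1.1], [-0.7, 0.5]]]
gau [[0.3371, -0.3233, 0.0603], [0.3407, -0.2574, 0.0546], [0.4049, -0.2609, 0.058], [0.402, -0.3262, 0.061]]
[ 0.371  -0.2921  0.0619 -0.049 ] -2.81 [[[0.3, 0.5], [-1.4, 0.1], [-0.9, 0.2], [0.2, -1.4]], [[0.7, 0.1], [0.1, -0.6], [-0.1, 0.1], [0.4, 0.6]]]
[ 0.371  -0.2921  0.062  -0.049 ] -2.81 [[[0.3, 0.5], [-1.4, 0.1], [-0.9, 0.2], [0.2, -1.4]], [[0.7, 0.1], [0.1, -0.6], [-0.1, 0.1], [0.4, 0.6]]]
```

The fits agree, and the two-view heights match the text: bar centre (0.546,−0.030) with yaw −4.6°, gauge axis (0.3705,−0.292) with handle yaw −15.3°. Next I'll grasp the saddle.

Run:
```python
from h import *
c=np.array([.4178,.2949]);yaw=np.deg2rad(-12.06)
qs=[down(yaw),down(yaw+np.pi)]
for q in qs:
    j=[inverse_kinematics(p,q) for p in ((*c,.1),(.546,-.03,.1))]
    print([None if x is None else np.round(x,2) for x in j])
q=min(qs,key=lambda q:abs(inverse_kinematics((*c,.12),q)[5])+abs(inverse_kinematics((.546,-.03,.12),q)[5]))
move_ptp((*c,.13),q)
print(line_to((*c,.0185),.12,contact_N=8), get_tcp_pos())
print(grip(.03,40),get_gripper_width(),get_contact_force())
line_to((*c,.04),.06); sleep(.2); print(get_gripper_width(),get_contact_force(),get_tcp_pos(),get_t())
s=snapshot("scene");cv2.imwrite("pics/lift.png",cv2.resize(s["image"][60:260,180:460],None,fx=2.5,fy=2.5))
```

```text
[array([ 0.4 ,  0.57,  1.83, -0.  ,  0.75,  0.61]), array([-0.26,  0.6 ,  1.74, -0.  ,  0.8 , -0.05])]
[array([ 0.4 ,  0.57,  1.83, -0.  ,  0.75, -2.54]), None]Traceback (most recent call last):
  File "<stdin>", line 7, in <module>
  File "<stdin>", line 7, in <lambda>
TypeError: 'NoneType' object is not subscriptable
```

Run:
```python
from h import *
c=np.array([.4178,.2949]);yaw=np.deg2rad(-12.06)
q=down(yaw)
move_ptp((*c,.13),q)
print(line_to((*c,.0185),.12,contact_N=8), get_tcp_pos())
print(grip(.03,40),get_gripper_width(),get_contact_force())
line_to((*c,.04),.06); sleep(.2); print(get_gripper_width(),get_contact_force(),get_tcp_pos(),get_t())
s=snapshot("scene");cv2.imwrite("pics/lift.png",cv2.resize(s["image"][60:260,180:460],None,fx=2.5,fy=2.5))
```

```text
False [0.41827523 0.29507997 0.01899607]
False 0.04662323208795483 [-0.0496666   0.7769269   1.63184632]
0.046645037064646004 [-0.34370153 -0.38400666 -5.6646967 ] [0.41754948 0.29478445 0.03976016] 11.8583
```

View pics/lift.png

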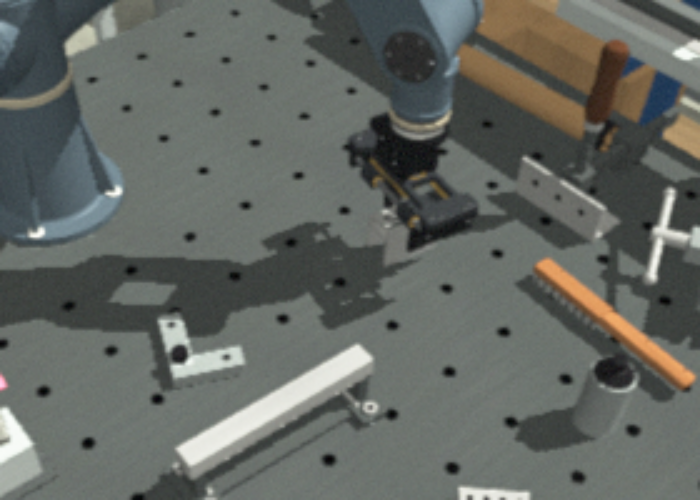

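The saddle is held: width 46.6 mm, weight 5.5 N. I'll carry it over the bar and check the bar line from this wrist orientation.

Run:
```python
from h import *
import pickle
q=down(np.deg2rad(-4.56))
p=get_tcp_pos(); line_to((p[0],p[1],.15),.15)
move_ptp((.5464,-.03,.15),q); sleep(.2)
s,C=wshot("pre"); pickle.dump((s,C),open("pre.pkl","wb"))
u=R.from_euler("z",-4.56,degrees=True).apply(np.array([(-15,20,0),(-15,125,0),(15,125,0),(15,20,0)])/1000)+[.5464,-.03,.085]
px=proj(s,C,u);print(px,get_tcp_pos(),get_t())
im=cv2.resize(s["image"],None,fx=1.4,fy=1.4)
cv2.polylines(im,[(px*1.4).astype(int)],True,(0,0,255),1); cv2.imwrite("pics/pre2.png",im)
```

```text
[[255.77721649 200.37118619]
 [253.23006841  41.65278321]
 [299.85860331  41.73322511]
 [296.79979232 200.41920964]] [ 0.54626759 -0.02880725  0.15006124] 14.3583
```

View pics/pre2.png

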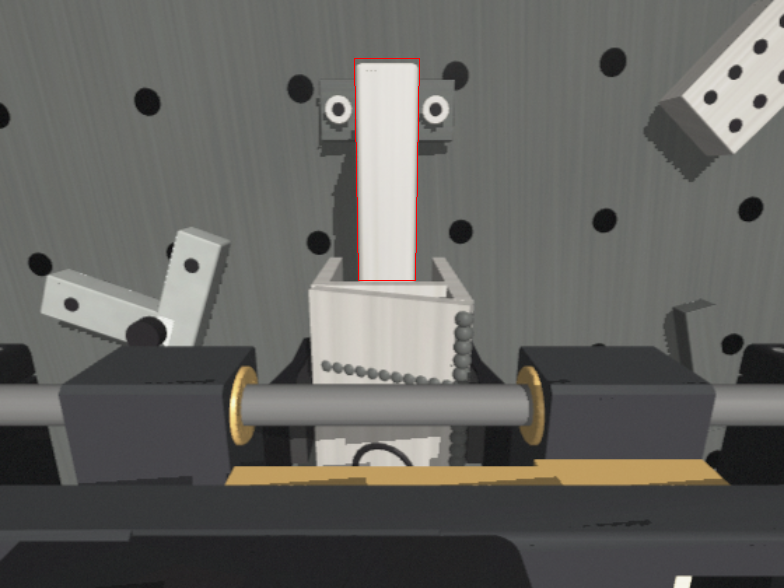

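The predicted bar outline lies on the bar, at columns 357–416 and rows 58–280 of the enlarged picture. The legs straddle it centrally, so I'll lower the saddle.

Run:
```python
from h import *
x,y=.5464,-.03
print(line_to((x,y,.072),.1,contact_N=10),get_tcp_pos(),get_contact_force())
r=line_to((x,y,.058),.02,contact_N=5);sleep(.1);print(r,get_tcp_pos(),get_contact_force(),get_t())
```

```text
False [ 0.54701201 -0.03015252  0.07244337] [ 0.02985173 -0.06512225 -6.64052342]
True [ 0.54643647 -0.02998919  0.06151055] [0.11877818 0.64597312 6.54541194] 15.9417
```

Contact came at z 0.0615, against 0.0617 expected for fully down. I'll release it and check.

Run:
```python
from h import *
import pickle
grip(.087); sleep(.1)
p=get_tcp_pos(); line_to((p[0],p[1],.17),.15)
q=down(np.deg2rad(90-15.3)); 
move_ptp((.615,-.04,.24),down(np.deg2rad(85.4))); sleep(.1)
s,C=wshot("placed"); pickle.dump((s,C),open("placed.pkl","wb"))
M=np.array([(-23.5,-40,52),(-23.5,40,52),(23.5,40,69),(23.5,-40,69)])/1000
t=np.arange(0,6.3,.3);a=np.deg2rad(20)
ring=np.c_[-.9+10*np.cos(t)*np.cos(a),-18+10*np.sin(t),60.6+10*np.cos(t)*np.sin(a)]/1000
f=lambda P:R.from_euler("z",-4.56,degrees=True).apply(P)+[.5464,-.03,.043]
im=cv2.resize(s["image"],None,fx=1.4,fy=1.4)
for P in (M,ring): cv2.polylines(im,[(proj(s,C,f(P))*1.4).astype(int)],True,(0,0,255),1)
cv2.imwrite("pics/placed2.png",im); print(get_t(),proj(s,C,f(M)))
```

```text
19.4083 [[236.20860903 100.45940119]
 [324.12206113 100.29893594]
 [324.87583881 154.31019403]
 [235.7779556  154.47614584]]
```

View pics/placed2.png

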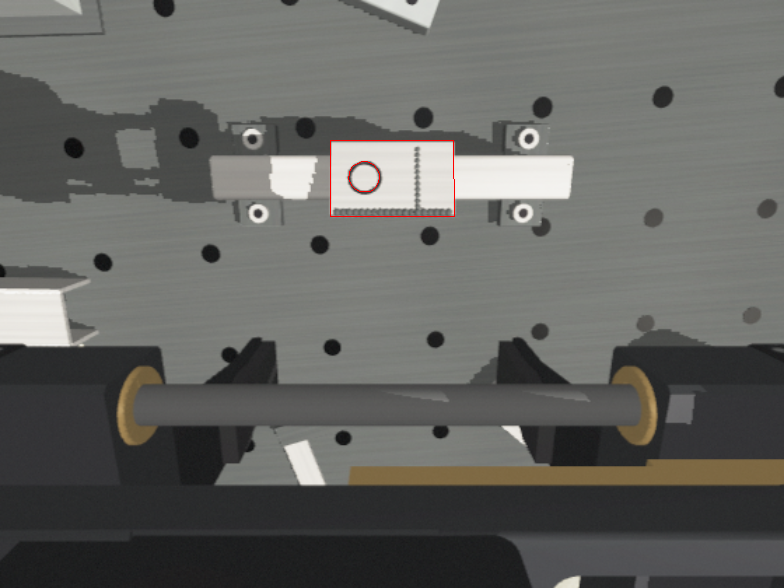

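The predicted seat outline and ring coincide with the picture: ring at (365,177), seat at columns 331–454 and rows 141–215 of the enlarged picture. So the saddle is fully down. Now the gauge.

```bash
cat >> h.py <<'E'
Rs=R.from_euler("z",-4.56,degrees=True)
SP=Rs.apply(np.array([-.9,-18,60.6])/1000)+[.5464,-.03,.043]
a=np.deg2rad(20); N=Rs.apply([-np.sin(a),0,np.cos(a)]); YS=Rs.apply([0,1,0])
QG=quat(R.from_matrix(np.c_[np.cross(YS,-N),YS,-N]))
E
python3 - <<'E'
from h import *
g=(.3705,-.292);q=down(np.deg2rad(74.7))
print([None if (j:=inverse_kinematics(p,o)) is None else np.round(j,2) for p,o in (((*g,.108),q),((*g,.25),q),(SP+.1*N,QG),(SP+.15*N,QG))])
move_ptp((*g,.24),q)
print(line_to((*g,.108),.12,contact_N=8),get_tcp_pos())
grip(.02,40); print(get_gripper_width(),get_contact_force())
print(line_to((*g,.20),.1)); sleep(.2); print(get_gripper_width(),get_contact_force(),get_tcp_pos(),get_t())
s=snapshot("scene");cv2.imwrite("pics/glift.png",cv2.resize(s["image"][110:310,60:340],None,fx=2.5,fy=2.5))
E
```

```text
[array([-0.9 ,  0.52,  1.92, -0.  ,  0.71, -2.21]), array([-0.9 ,  0.28,  1.77, -0.  ,  1.09, -2.21]), array([-0.37,  0.31,  2.  ,  0.2 ,  0.5 , -2.02]), array([-0.38,  0.2 ,  1.98,  0.17,  0.63, -1.99])]
False [ 0.37089242 -0.2923376   0.10847239]
0.035987938901636755 [ 0.15434748 -1.59093115 -0.20792861]
False
0.035885560992496686 [ 0.11050098  0.63160274 -0.93939305] [ 0.37023539 -0.29170275  0.19939678] 24.1333
```

View pics/glift.png

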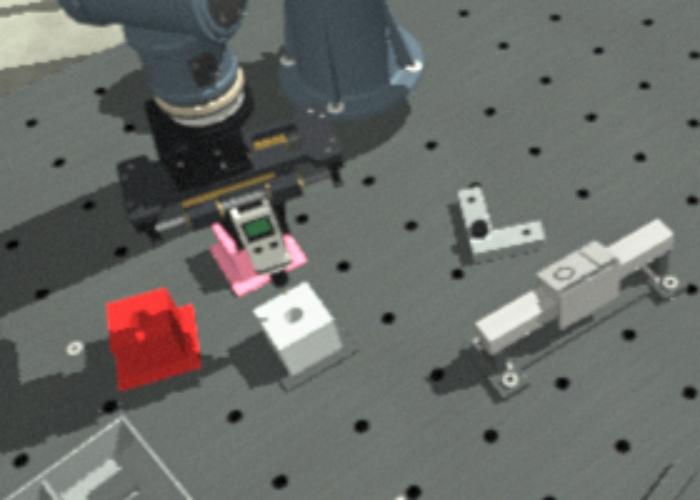

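The gauge is in the fingers with its display facing +x, and the holder is empty. I'll hover 30 mm off the ring, square to the seat, and check.

Run:
```python
from h import *
line_to((.3705,-.292,.24),.15)
move_ptp(SP+.13*N,QG); sleep(.3)
p=np.array(get_tcp_pos()); tz=rot(get_tcp_rot()).as_matrix()[:,2]; tip=p+.1*tz
print(p-(SP+.13*N),tz+N,tip-SP,get_contact_force(),get_gripper_width(),get_t())
s=snapshot("scene");C=cam(s);im=s["image"]
print(proj(s,C,[tip,SP,tip-.054*tz,tip-.149*tz]))
c0=proj(s,C,SP)[0].astype(int);r0,k0=c0[1]-75,c0[0]-100;f=3.5
im=cv2.resize(im[r0:r0+120,k0:k0+200],None,fx=f,fy=f,interpolation=cv2.INTER_CUBIC)
for P in proj(s,C,[tip,SP,tip-.054*tz,tip-.149*tz]): cv2.circle(im,tuple(((P+.5-[k0,r0])*f).astype(int)),3,(0,0,255),-1)
cv2.imwrite("pics/hov.png",im)
w,CW=wshot("hovw")
```

```text
[ 1.71683070e-04 -9.78246097e-04  3.97420354e-05] [ 7.05297595e-05 -6.96535360e-04  4.60068558e-05] [-0.01004939 -0.00023215  0.02823512] [-0.346739   -0.37952033 -2.09769481] 0.03579227649965378 25.975
[[282.96945397 210.46869544]
 [285.60462376 219.09896022]
 [278.49496747 193.75172285]
 [269.92296616 161.72616844]]
```

View pics/hov.png

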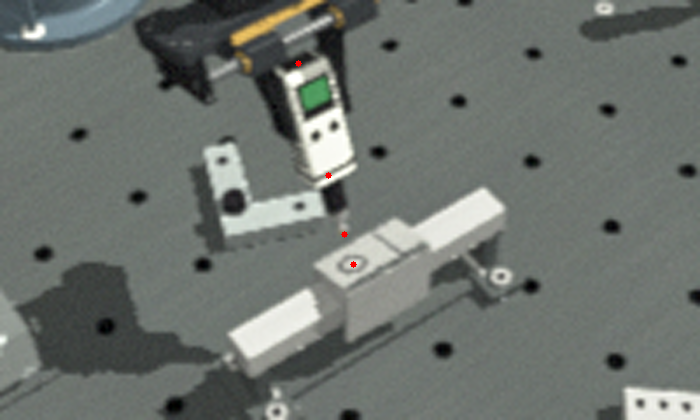

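View pics/hovw.png

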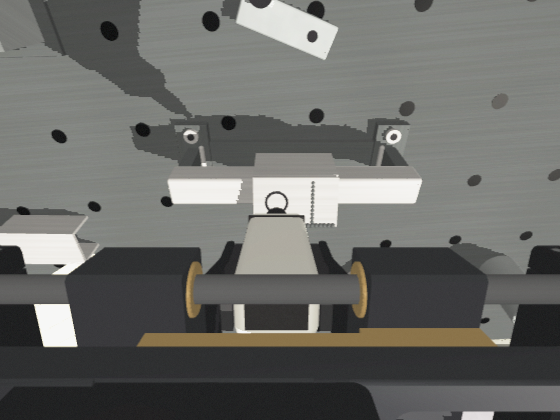

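The projected tip and ring points lie on the actual tip (344,234) and the ring (353,264) in the scene crop. In the wrist view the ring is straight ahead of the gauge at (277,203). Now I'll press.

Run:
```python
from h import *
print(line_to(SP+.107*N,.06,contact_N=5)); sleep(.3)
f0=np.array(get_contact_force()); print(f0)
r=line_to(SP+.094*N,.008,contact_N=2.0)
sleep(.3); p=np.array(get_tcp_pos()); f=np.array(get_contact_force())
print(r,(p-SP)@N,p-SP-N*((p-SP)@N),(f-f0)@N,f-f0,get_t())
```

```text
False
[-0.14353905 -0.35032722 -1.5953968 ]
True 0.09801350456577479 [-0.00099293  0.0002941  -0.00036877] 1.9582226685909558 [ 0.08133261 -0.31060977  2.12239401] 28.2583
```

Run:
```python
from h import *
f0=np.array([-0.1435,-0.3503,-1.5954])
r=line_to(SP+.096*N,.01,contact_N=4)
for _ in range(3):
    sleep(.3); p=np.array(get_tcp_pos()); f=np.array(get_contact_force())
    print(r,((p-SP)@N).round(4),(p-SP-N*((p-SP)@N)).round(4),((f-f0)@N).round(2),get_gripper_width(),get_t())
tz=rot(get_tcp_rot()).as_matrix()[:,2];print(tz@-N)
s=snapshot("scene");C=cam(s)
c0=proj(s,C,SP)[0].astype(int);r0,k0=c0[1]-75,c0[0]-100
cv2.imwrite("pics/press.png",cv2.resize(s["image"][r0:r0+120,k0:k0+200],None,fx=3.5,fy=3.5,interpolation=cv2.INTER_CUBIC))
wshot("pressw")
```

```text
False 0.0959 [-0.0006  0.0002 -0.0002] 2.44 0.03592883143577764 28.9583
False 0.0959 [-0.0005  0.0002 -0.0002] 3.01 0.035268001537104104 29.2583
False 0.0959 [-0.0005  0.0002 -0.0002] 2.56 0.035728052816596544 29.5583
0.9999898141003192
```

View pics/press.png

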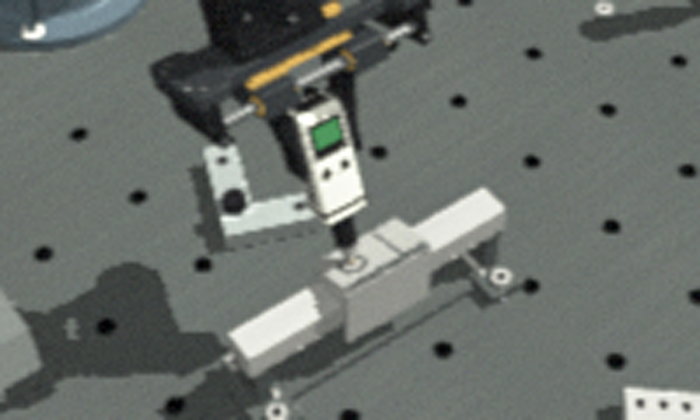

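View pics/pressw.png

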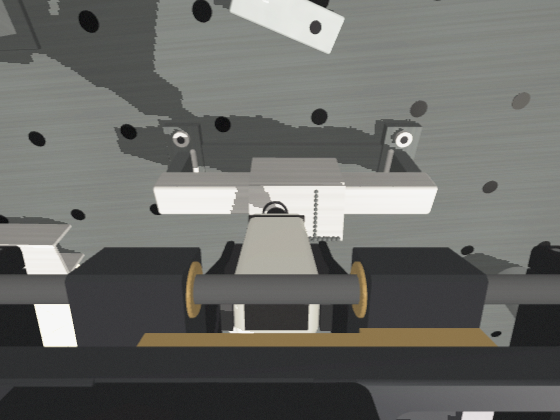

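Run:
```python
from h import *
s=snapshot("scene");C=cam(s);f=14
c0=proj(s,C,SP)[0];k0,r0=(c0-[22,24]).astype(int)
im=cv2.resize(s["image"][r0:r0+40,k0:k0+44],None,fx=f,fy=f,interpolation=cv2.INTER_CUBIC)
t=np.arange(0,6.3,.2);X=np.cross(YS,N)
for P in proj(s,C,np.vstack([SP]+[SP+.01*(np.cos(u)*X+np.sin(u)*YS) for u in t])): cv2.circle(im,tuple(((P+.5-[k0,r0])*f).astype(int)),2,(0,0,255),-1)
cv2.imwrite("pics/pz.png",im)
```

```text
(no output)
```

View pics/pz.png

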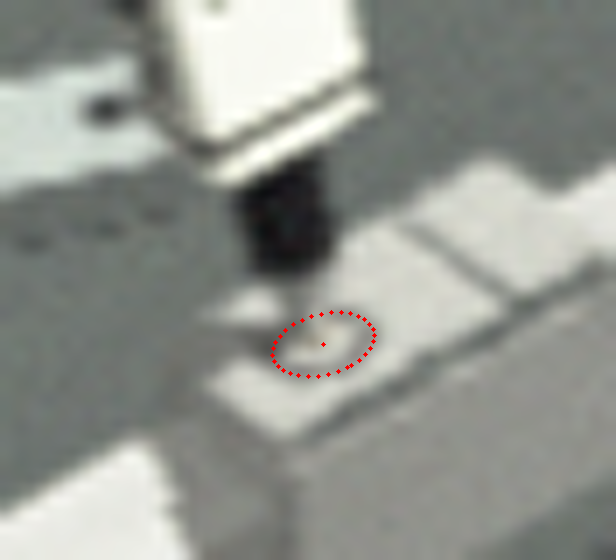

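The tip's foot is at about (310,342) and the ring centre at (322,344), so it is well inside the ring. The force is steady near 2.7 N. Handing in.

Run:
```python
from workcell import *
print(get_contact_force(),get_tcp_pos(),get_t()); print(job_done())
```

```text
[-2.48541957 -0.30323377  0.86938393] [ 0.51105731 -0.04506713  0.19364741] 29.7083
the job is handed in; nothing more can be done
None
```

I put the saddle on the bar and let go of it. I then took the gauge from its holder and handed the job in at 29.7 s while still pressing it on the ring. The hand-in reports no verdict.

- **Saddle:** it touched down at TCP height 61.5 mm, against 61.7 mm expected for fully down. After release, the predicted seat and ring outlines lay on the ones in the wrist picture.
- **Gauge:** the tool axis is within 0.3° of square to the seat. The tip is inside the ring, about 0.6 mm from its centre by the arm readings and about 2 mm by the scene picture.
- **Press:** about 2.4–3.0 N. That suggests the tip is pushed in 2–3 mm; the tool position suggests about 4 mm. Both are within 0.5–7.4 mm.
- **What disagreed:** the last reading before hand-in, [−2.5, −0.3, 0.9] N, showed about 2.3 N more sideways force along x than at hover. Along the gauge it still gives about 3.1 N. Sensor readings had wandered by up to about 1 N between calls, so some of this may be noise, and I did not repeat the reading.
- **Other things on the table:** I felt no unexpected contact and saw nothing moved in the pictures I took. I did not measure each one.

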